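Reset the laser control unit behind its push-latch flap

TASK

Reset the laser control unit: press its push-latch flap in so that it pops open, press the button under it all the way down, then swing the flap over and press it in until it latches shut again. Only push with the fingers: lift nothing, and leave the things standing on and around the unit where they are.

Things in the scene. Friction and masses are not known exactly. Their poses are not given: they have to be found in the camera images.
- unit: Control unit: a fixed sheet-metal box, white sides, grey top, 230 (x) x 260 (y) x 80 mm high. Origin on the bench under mid-width, 120 mm from its near (-x) face, 110 mm from its far face. Its x axis points from the flap's hinge to its free edge (away from the robot, within 35 degrees), z up. The top, 80 mm up, is flat but for a finger recess 16 mm deep beyond the flap's free edge.
- flap (a joint): Flap angle, rad: 0 (to 0.02) latched shut, flush with the top; -0.14 pressed in to its stop (free edge 10 mm down); 2.1 fully open, leaning back over the near part of the unit. A spring drives it open. Push-push latch: pressed to the stop from shut and let go, it springs open (about 1.5 s); pressed to the stop from open and let go, it stays latched.
- flap_hinge (a point): Middle of the flap's hinge line (along the unit's y), level with the unit's top; unit frame (-15, 0, 80) mm. The flap is an aluminium plate 75 mm long from the hinge, 110 wide, 3 thick. Fully open, its free edge stands 65 mm above the top and 38 mm to the near (-x) side of the hinge. Swinging it over from behind takes 1 to 3 N.
- flap_pad (a point): Where to press: middle of the black rubber strip on the flap's outer face, 60 mm from the hinge; moves with the flap. Reaching the stop takes 2 to 3 N here; 5 to 8 N is sure. The finger must then move up out of the way, or the flap cannot open. It can latch again only after opening by more than 0.5 rad.
- flap_edge (a point): Middle of the flap's free edge, 75 mm from the hinge, on the outer face. Moves with the flap.
- reset_button (a joint): How far the button under the flap is pressed, m: 0 up, 0.006 fully down (5 N). Springs back.
- reset_button_top (a point): Centre of the top of the black round button, 22 mm across, facing up, in the pocket under the flap: 48 mm from the hinge, 12 mm below the unit's top (unit frame 33, 0, 68 mm). The pocket, 79 x 114 mm, is open above when the flap is open.
- nozzle_center (a point): Centre of a loose brass welding nozzle, 26 mm across, 40 mm tall, standing on the unit beside the flap, about 95 mm from its middle line. Not to be disturbed.
- jar_center (a point): Centre of a loose small glass jar, 34 mm across, 42 mm tall, standing on the unit on the other side of the flap. Not to be disturbed.
- can_center (a point): Centre of a loose aluminium can, 60 mm across, 130 mm tall, standing on the bench to the left of the unit. Not to be disturbed.
- spanner_grip (a point): Handle of a loose spanner, 160 mm long, lying on the bench to the right of the unit. Not to be disturbed.

How it is judged:
By the outcome, as a careful person would: the job done as asked, in the order asked, and still so for the second after the job is handed in, with the robot touching nothing.
It also fails if it takes over 56 s, if anything falls off the work surface, if the arm or the gripper's body presses on something with over 40 N, if the wrist force passes 120 N, or if a joint passes its speed limit or range.

ROBOT

A 6-joint arm with a two-finger parallel gripper is mounted at the origin on the work surface. World frame = base frame: x ahead of the robot, y to its left, z up, the work surface at z = 0. Lengths are in mm, angles in rad, forces in N, time in s.
With the tool pointing down it reaches from about 325 to 775 mm from the base axis. Payload 9.3 kg.
Tool frame: the origin (TCP) lies at the very end of the fingers, on their centre line; the grasp point (between the pads) lies 19 mm behind it; z points along the fingers, y is the direction in which the jaws open and shut (so a half turn about z gives the same grasp; the last joint's range is limited). The gripper opens to 85 mm and grips with 20 to 120 N. Pads are 22 mm wide; open, the fingers measure 114 mm over their backs; the gripper's body (76 mm by 85 mm) begins 54 mm behind the grasp point. The pads swing forward as they close: fully open they stand 13 mm farther back than shut.
Start: joints at [0.95, 0.259, 0.021, 1.334, 0, 1.418], TCP at [248.009, 490.906, 231.279] pointing down, gripper open.
Joint ranges: [-3.04, 3.04], [-0.91, 1.82], [-1.04, 1.36], [-1.92, 1.95], [-1.52, 1.45], [-3.14, 3.14]. Speed limits (rad/s): [2.22, 2.22, 2.79, 3.14, 3.14, 3.14].

INTERFACE

Orientations are given as a unit quaternion [w, x, y, z].
In Python, from rig import r gives the robot as it stands.
- The arm moves only by the tool arm_command, never from a script. Its argument "moves" is a list that holds one entry, the list of rows, each a list of 6 numbers: the shift along the world's x, y, z in mm, then the turn, a rotation vector about the world's x, y, z in rad. A call has 1 to 10 rows; each row is the pose to reach, as a shift and turn from the pose commanded when the call began; what a row does not reach only later rows make up. A row lasts 1/8 s, in which the tool goes at most 62.5 mm and 10.7 degrees, less where a joint would pass 70% of its speed; a pose out of reach is approached as far as the arm can. A call with a gripper value outside its range is refused whole. "fingers" is the opening, from -1 (shut) to 1 (fully open), so that 0 is half open, set as the call begins (left out, the last holds). The fingers move at their own pace and stop on an object; "newtons" is the grip in N (left out, the last holds). Time passes only in rows, so rows that repeat a pose let the fingers close. It gives the time, the measured TCP pose, the force and the opening at its end, in the units of the state.
- r.get_state(): the state, without advancing time (a new reading comes with each control period).
- r.grab_frame(name): name is "scene" or "top" or "wrist"; returns a dict with "image" (384x512x3 uint8, blue, green, red), "camera_matrix" (3x3 intrinsics, pixels), "dist" ([k1, k2, p1, p2, k3] as OpenCV has them; the pictures are not rectified), "extrinsics" (4x4, takes a point from camera to world coordinates). Camera axes: x right, y up, looking along -z (the intrinsics and any distortion apply to the point x, -y, -z); pixel columns grow to the right and rows downward; lengths in mm; the calibration is good to about 2 mm. A picture is of the moment at which its call begins. There is no depth.
- r.sign_off(): hands the job in, once; it reports no verdict.
Trained networks look in the newest picture that a camera, given by its name, has taken for a name from the list of things; names that differ only in an ending like _2 or _b are one class to them, and where a whole thing is asked for, a point or a joint stands for the part that bears it (a point fixed in the world has none). Each returns a list of dicts, best first, with "confidence" (0 to 1); they miss things now and then, are a little off and sometimes report something else, mostly with a low value. They report only what shows in the picture. A call takes as long as a camera call.
- r.masks_of(camera, query): "region" (384x512 bool, what is visible of it).
- r.spot_point(camera, query): "centre" ([x, y, z] in mm, in world coordinates, good to about 4 mm: a listed point, or the origin of a listed thing).
The state is a dict: "time_s": time; "joint_positions": joint angles; "joint_vel": joint speeds; "effort": joint torques, N m; "eef_pos": TCP position; "tcp_rot": TCP orientation; "force": force on the tool from outside, world axes, zero at the start; "ft_torque": the same for the moment, N m; "width": finger opening in mm.
Only numpy, scipy, OpenCV 4.12 (cv2) and the standard library are available. Lean on these libraries where they do the work, as an engineer would, in place of code of your own. Each camera call takes 0.05 s, during which the arm holds its last target. There are 200 camera calls.

## Working session

There is one attempt and no reset: what is moved stays moved. The work goes in short steps, Python scripts to look and compute and a tool call to move; the robot and the scene stay as the last step left them, time stands still between calls to the robot, and variables do not carry over. Pictures are saved under pics/ and viewed, about 8 in all and at most 12, crops included, and the job is handed in when it is done.

Besides the shell and the picture viewer there is one more tool, called after ">>>" in YAML: its name, and indented under it one key for each argument. arm_command: Moves the arm, as the interface text tells. Its arguments: {"type":"object","properties":{"moves":{"type":"array","items":{"type":"array","items":{"type":"array","items":{"type":"number"}}}},"fingers":{"type":"number"},"newtons":{"type":"number"}},"required":["moves"]}

```bash
mkdir -p pics
cat > h.py <<'E'
from rig import r
import numpy as np, cv2
def proj(f,P):
    T=np.linalg.inv(np.array(f["extrinsics"],float)); p=(T[:3,:3]@np.array(P,float).T).T+T[:3,3]
    p=p*[1,-1,-1]
    return cv2.projectPoints(p.reshape(-1,1,3),np.zeros(3),np.zeros(3),np.array(f["camera_matrix"],float),np.array(f["dist"],float))[0].reshape(-1,2)
E
python3 - <<'E'
from h import *
np.set_printoptions(precision=1,suppress=True)
for c in("scene","top"):
    f=r.grab_frame(c); cv2.imwrite(f"pics/{c}0.png",f["image"])
    print(c,np.array(f["extrinsics"])[:3,3])
    for q in("unit","flap_hinge","flap_pad","flap_edge","nozzle_center","jar_center","can_center","spanner_grip"):
        print(q,[(np.array(d["centre"]),round(d["confidence"],2)) for d in r.spot_point(c,q)[:2]])
s=r.get_state(); print(s)
E
```

```text
scene [1342.1 -416.5  852.1]
unit [(array([ 523.1, -387.8,    2.1]), 0.56)]
flap_hinge [(array([ 548.3, -191.4,   80.9]), 0.76)]
flap_pad [(array([ 608.3, -187.8,   83.7]), 0.8), (array([613.3,   3.4,  65.7]), 0.29)]
flap_edge [(array([ 623.7, -189.6,   82.9]), 0.61)]
nozzle_center [(array([ 564.3, -100.3,  100.4]), 0.64)]
jar_center [(array([ 580.5, -289.9,  101.1]), 0.77), (array([ 551. , -192.5,   83.3]), 0.75)]
can_center [(array([614.6,   4. ,  64.3]), 0.95)]
spanner_grip [(array([ 520.4, -390.3,    1.9]), 0.69)]
top [ 482.3  101.5 1139.7]
unit [(array([ 561.2, -190. ,    3.7]), 0.84), (array([ 577.2, -288.8,  102.9]), 0.28)]
flap_hinge [(array([ 551.2, -189.8,   79.1]), 0.84)]
flap_pad [(array([ 610.3, -189.7,   84.6]), 0.74)]
flap_edge [(array([ 624.5, -195. ,   79.6]), 0.64)]
nozzle_center [(array([564. , -97.8,  99.4]), 0.59)]
jar_center [(array([ 577.5, -285.1,  102.5]), 0.7), (array([ 626.8, -189.8,   81.6]), 0.37)]
can_center [(array([616.2,   7.2,  68.4]), 0.74)]
spanner_grip [(array([ 526.6, -389. ,   -0.6]), 0.59)]
{'time_s': 0.9, 'joint_positions': array([ 1. ,  0.3,  0. ,  1.3, -0. ,  1.4]), 'joint_vel': array([ 0.,  0., -0.,  0.,  0.,  0.]), 'effort': array([ -0. , -55.5,  34.5,   0. ,  -0. ,   0. ]), 'eef_pos': array([248. , 490.9, 231.3]), 'tcp_rot': array([-0. ,  0.2,  1. , -0. ]), 'force': array([ 0.6, -0.1, -0.2]), 'ft_torque': array([-0.,  0.,  0.]), 'width': 85.55340388619402}
```

Run:
```python
from h import *
ims=[]
for c in("scene","top"):
    f=r.grab_frame(c); im=f["image"].copy()
    big=cv2.resize(im,None,fx=2,fy=2,interpolation=cv2.INTER_CUBIC)
    def L(P):
        q=(proj(f,P)*2).astype(int); cv2.polylines(big,[q],True,(0,0,255),1)
    o=np.array([565,-190,0])
    L(o+[[-120,-130,80],[110,-130,80],[110,130,80],[-120,130,80]])
    L(o+[[-15,-55,80],[60,-55,80],[60,55,80],[-15,55,80]])
    u=(proj(f,[o+[20,0,80]])[0]*2).astype(int); print(u)
    x=max(0,min(u[0]-260,1024-520)); y=max(0,min(u[1]-200,768-400))
    cv2.imwrite(f"pics/{c}1.png",big[y:y+400,x:x+520])
```

```text
[300 492]
[710 407]
```

View pics/top1.png

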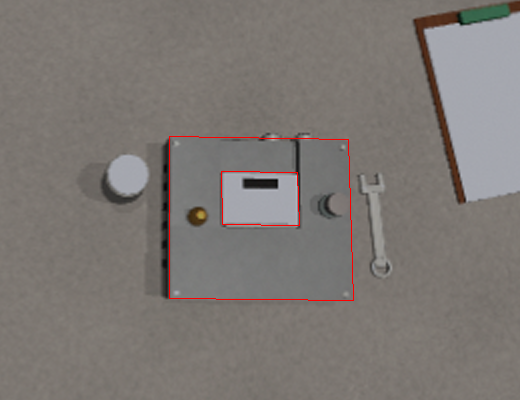

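View pics/scene1.png

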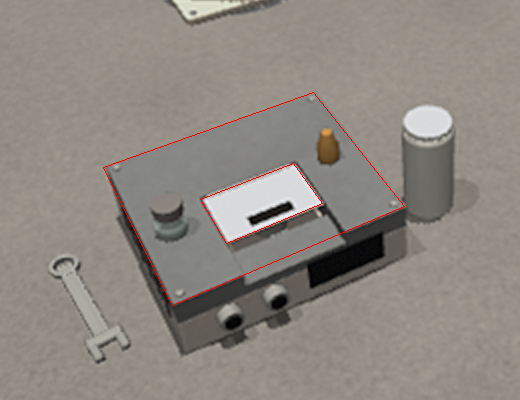

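Run:
```python
from h import *
from scipy.spatial.transform import Rotation as R
q=r.get_state()["tcp_rot"]; print(q); print(R.from_quat(q,scalar_first=True).as_matrix().round(3))
```

```text
[ 2.35899652e-05  2.31763102e-01  9.72772257e-01 -1.75789162e-05]
[[-0.893  0.451  0.   ]
 [ 0.451  0.893 -0.   ]
 [-0.    -0.    -1.   ]]
```

>>> arm_command:
  moves:
    - [[30, -50, 0, 0, 0, 0.06], [55, -105, 0, 0, 0, 0.12], [85, -160, 0, 0, 0, 0.18], [115, -215, 0, 0, 0, 0.24], [145, -270, 0, 0, 0, 0.3], [175, -325, 0, 0, 0, 0.36], [200, -380, 0, 0, 0, 0.42], [230, -435, 0, 0, 0, 0.468], [260, -490, 0, 0, 0, 0.468], [290, -545, 0, 0, 0, 0.468]]
  fingers: -1
  newtons: 40

```text
time_s: 2.25
eef_pos: [538.5, -55.8, 231.5]
tcp_rot: [0.0, 0.0, 1.0, -0.0]
force: [1.0, 0.4, 0.1]
width: 0.1
```

>>> arm_command:
  moves:
    - [[24, -45, 0, 0, 0, 0], [48, -90, 0, 0, 0, 0], [72, -136, -10, 0, 0, 0], [72, -136, -40, 0, 0, 0], [72, -136, -80, 0, 0, 0], [72, -136, -110, 0, 0, 0], [72, -136, -125, 0, 0, 0], [72, -136, -125, 0, 0, 0]]

```text
time_s: 3.25
eef_pos: [609.6, -189.5, 105.8]
tcp_rot: [-0.001, -0.0, 1.0, 0.0]
force: [-0.7, -0.2, 0.1]
width: 0.2
```

>>> arm_command:
  moves:
    - [[0, 0, -12, 0, 0, 0], [0, 0, -20, 0, 0, 0], [0, 0, -24, 0, 0, 0], [0, 0, -27, 0, 0, 0], [0, 0, -29, 0, 0, 0], [0, 0, -31, 0, 0, 0], [0, 0, -31, 0, 0, 0]]

```text
time_s: 4.12
eef_pos: [609.8, -189.7, 75.3]
tcp_rot: [0.0, -0.0, 1.0, -0.0]
force: [-1.0, -0.4, 1.9]
width: 0.0
```

>>> arm_command:
  moves:
    - [[0, 0, -1, 0, 0, 0], [0, 0, -2, 0, 0, 0], [0, 0, -2, 0, 0, 0]]

```text
time_s: 4.5
eef_pos: [609.8, -189.7, 73.2]
tcp_rot: [-0.0, -0.0, 1.0, -0.0]
force: [-0.7, -0.4, 1.1]
width: -0.1
```

>>> arm_command:
  moves:
    - [[0, 0, -1, 0, 0, 0], [0, 0, -1.5, 0, 0, 0], [0, 0, -1.5, 0, 0, 0]]

```text
time_s: 4.88
eef_pos: [609.9, -189.8, 72.4]
tcp_rot: [0.0, -0.0, 1.0, -0.0]
force: [-2.7, 0.8, 6.5]
width: -0.0
```

>>> arm_command:
  moves:
    - [[5, 0, 30, 0, 0, 0], [15, 0, 90, 0, 0, 0], [25, 0, 140, 0, 0, 0], [25, 0, 150, 0, 0, 0], [25, 0, 150, 0, 0, 0], [25, 0, 150, 0, 0, 0], [25, 0, 150, 0, 0, 0], [25, 0, 150, 0, 0, 0], [25, 0, 150, 0, 0, 0], [25, 0, 150, 0, 0, 0]]

```text
time_s: 6.12
eef_pos: [634.8, -189.7, 221.7]
tcp_rot: [-0.0, -0.0, 1.0, 0.0]
force: [-0.5, 1.0, -0.1]
width: 0.1
```

>>> arm_command:
  moves:
    - [[0, 0, 0, 0, 0, 0], [0, 0, 0, 0, 0, 0], [0, 0, 0, 0, 0, 0], [0, 0, 0, 0, 0, 0]]

```text
time_s: 6.62
eef_pos: [634.8, -189.7, 221.8]
tcp_rot: [0.0, -0.0, 1.0, -0.0]
force: [0.8, -0.9, 0.2]
width: 0.0
```

Run:
```python
from h import *
np.set_printoptions(precision=1,suppress=True)
for c in("wrist","scene"):
    f=r.grab_frame(c); cv2.imwrite(f"pics/{c}2.png",f["image"])
    for q in("flap_hinge","flap_edge","reset_button_top"):
        print(c,q,[(np.array(d["centre"]),round(d["confidence"],2)) for d in r.spot_point(c,q)[:2]])
a,b=[cv2.imread(f"pics/{c}2.png") for c in("wrist","scene")]
cv2.imwrite("pics/both2.png",np.vstack([cv2.resize(a,(400,300)),cv2.resize(b,(400,300))]))
```

```text
wrist flap_hinge [(array([ 547.5, -187. ,   80.7]), 0.56)]
wrist flap_edge [(array([ 512.7, -190.6,  148.6]), 0.63)]
wrist reset_button_top [(array([ 597.8, -189.1,   69.8]), 0.73)]
scene flap_hinge [(array([ 548.4, -191.2,   81.3]), 0.65)]
scene flap_edge []
scene reset_button_top [(array([ 596.9, -187.9,   72.6]), 0.49)]
```

View pics/both2.png

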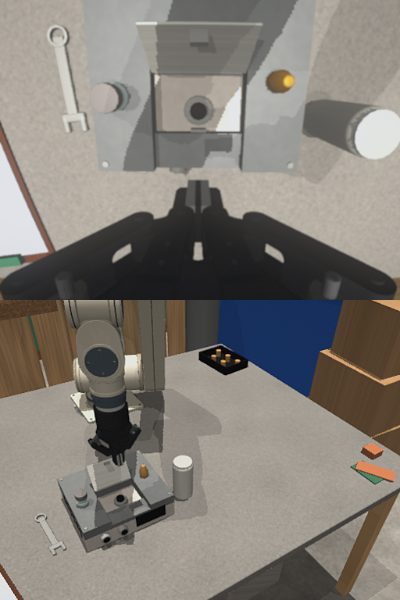

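Run:
```python
from h import *
f=r.grab_frame("wrist"); print(np.array(f["extrinsics"]).round(2), r.get_state()["eef_pos"])
```

```text
[[ 0.0000e+00 -9.6000e-01 -2.7000e-01  5.6554e+02]
 [ 1.0000e+00  0.0000e+00  0.0000e+00 -1.8843e+02]
 [-0.0000e+00 -2.7000e-01  9.6000e-01  3.6447e+02]
 [ 0.0000e+00  0.0000e+00  0.0000e+00  1.0000e+00]] [ 634.78818345 -189.68069322  221.75575495]
```

>>> arm_command:
  moves:
    - [[-37, 0, -20, 0, 0, 0], [-37, 0, -70, 0, 0, 0], [-37, 0, -115, 0, 0, 0], [-37, 0, -140, 0, 0, 0], [-37, 0, -148, 0, 0, 0], [-37, 0, -152, 0, 0, 0], [-37, 0, -155, 0, 0, 0], [-37, 0, -157, 0, 0, 0], [-37, 0, -158, 0, 0, 0], [-37, 0, -158, 0, 0, 0]]

```text
time_s: 8.32
eef_pos: [598.3, -189.9, 65.9]
tcp_rot: [0.001, -0.0, 1.0, -0.001]
force: [-5.0, 1.6, 14.6]
width: 0.2
```

>>> arm_command:
  moves:
    - [[0, 0, 0, 0, 0, 0], [0, 0, 0, 0, 0, 0]]

```text
time_s: 8.57
eef_pos: [598.3, -189.9, 65.9]
tcp_rot: [0.001, -0.0, 1.0, -0.001]
force: [-5.2, 2.0, 13.6]
width: 0.0
```

Run:
```python
from h import *
s=r.get_state(); print(s["force"],s["ft_torque"],s["eef_pos"])
f=r.grab_frame("scene"); u=proj(f,[[598,-190,80]])[0].astype(int); x,y=u
f2=r.grab_frame("wrist")
a=cv2.resize(f["image"][max(0,y-60):y+60,max(0,x-80):x+80],(800,600),interpolation=cv2.INTER_CUBIC)
cv2.imwrite("pics/s3.png",np.vstack([cv2.resize(a,(400,300)),cv2.resize(f2["image"],(400,300))]))
```

```text
[-5.24663602  2.00056399 13.64173508] [0.43213096 1.09275102 0.03339235] [ 598.26336512 -189.89391626   65.9173204 ]
```

View pics/s3.png

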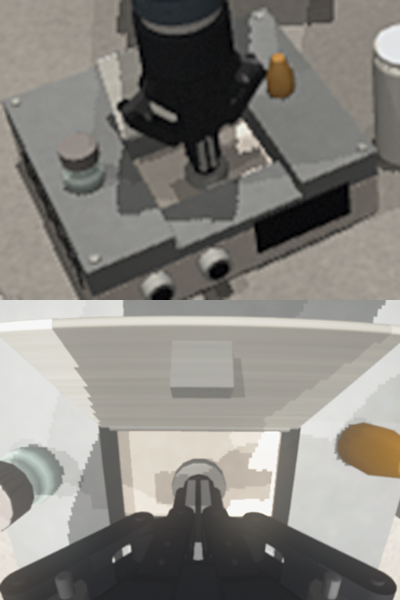

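Run:
```python
from h import *
a=cv2.imread("pics/wrist2.png")
b=r.grab_frame("wrist")["image"]
cv2.imwrite("pics/w4.png",np.hstack([cv2.resize(a[100:180,200:310],None,fx=4,fy=4,interpolation=cv2.INTER_CUBIC)[:320,:390],cv2.resize(b[180:300,200:310],None,fx=3,fy=3,interpolation=cv2.INTER_CUBIC)[:320,:]]))
```

```text
(no output)
```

View pics/w4.png

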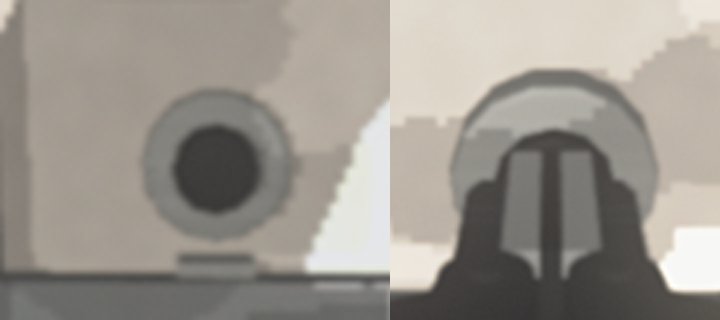

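>>> arm_command:
  moves:
    - [[0, 0, 20, 0, 0, 0], [0, 0, 60, 0, 0, 0], [0, 0, 90, 0, 0, 0], [0, 0, 90, 0, 0, 0]]

```text
time_s: 9.22
eef_pos: [599.2, -190.3, 156.7]
tcp_rot: [0.003, -0.0, 1.0, -0.001]
force: [0.1, -1.0, -0.4]
width: -0.2
```

>>> arm_command:
  moves:
    - [[0, 4, 0, 0, 0.12, 0], [0, 8, 0, 0, 0.25, 0], [-4, 12, 0, 0, 0.38, 0], [-8, 16, 0, 0, 0.5, 0], [-8, 16, -30, 0, 0.5, 0], [-8, 16, -50, 0, 0.5, 0], [-8, 16, -60, 0, 0.5, 0], [-8, 16, -60, 0, 0.5, 0]]
  fingers: -0.53

```text
time_s: 10.22
eef_pos: [589.5, -173.7, 93.2]
tcp_rot: [-0.248, -0.0, 0.969, 0.0]
force: [0.3, 0.9, 0.7]
width: 20.1
```

Run:
```python
from h import *
b=r.grab_frame("wrist")["image"]; s=r.grab_frame("scene"); u=proj(s,[[598,-190,80]])[0].astype(int); x,y=u
a=s["image"][y-75:y+60,x-90:x+90]
st=r.get_state(); print(st["joint_positions"].round(2))
cv2.imwrite("pics/w5.png",np.vstack([cv2.resize(b,(400,300)),cv2.resize(a,(400,300),interpolation=cv2.INTER_CUBIC)]))
```

```text
[-0.34  0.77  0.44  1.71 -0.16 -0.31]
```

View pics/w5.png

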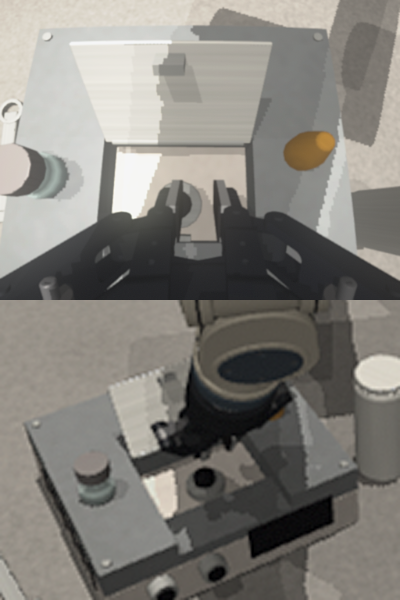

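>>> arm_command:
  moves:
    - [[0, -1.5, -10, 0, 0, 0], [0, -1.5, -17, 0, 0, 0], [0, -1.5, -20, 0, 0, 0], [0, -1.5, -22, 0, 0, 0], [0, -1.5, -24, 0, 0, 0], [0, -1.5, -24, 0, 0, 0]]

```text
time_s: 11.08
eef_pos: [589.8, -175.3, 70.0]
tcp_rot: [-0.247, -0.0, 0.969, -0.0]
force: [0.8, -1.1, 5.0]
width: 20.2
```

>>> arm_command:
  moves:
    - [[0, 0, -1, 0, 0, 0], [0, 0, -2, 0, 0, 0], [0, 0, -2, 0, 0, 0]]

```text
time_s: 11.45
eef_pos: [589.8, -175.3, 69.2]
tcp_rot: [-0.247, -0.0, 0.969, -0.0]
force: [-0.8, 0.4, 12.6]
width: 20.1
```

>>> arm_command:
  moves:
    - [[0, 0, -1, 0, 0, 0], [0, 0, -2, 0, 0, 0], [0, 0, -2, 0, 0, 0]]

```text
time_s: 11.82
eef_pos: [589.8, -175.4, 68.8]
tcp_rot: [-0.247, -0.0, 0.969, -0.001]
force: [-0.1, 0.1, 23.3]
width: 19.8
```

>>> arm_command:
  moves:
    - [[0, 0, 4, 0, 0, 0], [0, 0, 4, 0, 0, 0]]

```text
time_s: 12.08
eef_pos: [589.8, -175.3, 70.4]
tcp_rot: [-0.247, -0.0, 0.969, -0.0]
force: [-0.6, -1.0, 4.3]
width: 20.1
```

>>> arm_command:
  moves:
    - [[0, 0, 2, 0, 0, 0], [0, 0, 2, 0, 0, 0]]

```text
time_s: 12.32
eef_pos: [589.8, -175.3, 71.8]
tcp_rot: [-0.247, -0.0, 0.969, -0.0]
force: [-0.2, -1.9, 3.4]
width: 20.2
```

>>> arm_command:
  moves:
    - [[0, 0, 1.5, 0, 0, 0], [0, 0, 1.5, 0, 0, 0]]

```text
time_s: 12.58
eef_pos: [589.8, -175.2, 73.2]
tcp_rot: [-0.247, -0.0, 0.969, 0.0]
force: [-0.8, -1.9, 3.7]
width: 20.1
```

>>> arm_command:
  moves:
    - [[0, 0, 1.5, 0, 0, 0], [0, 0, 1.5, 0, 0, 0]]

```text
time_s: 12.82
eef_pos: [589.8, -175.2, 74.8]
tcp_rot: [-0.247, -0.0, 0.969, 0.0]
force: [0.0, -1.5, 2.5]
width: 19.7
```

>>> arm_command:
  moves:
    - [[0, 0, 2, 0, 0, 0], [0, 0, 2, 0, 0, 0]]

```text
time_s: 13.08
eef_pos: [589.8, -175.0, 76.7]
tcp_rot: [-0.247, -0.0, 0.969, 0.0]
force: [-0.0, 0.2, -0.0]
width: 19.8
```

Run:
```python
from h import *
b=r.grab_frame("wrist")["image"]
cv2.imwrite("pics/w6.png",cv2.resize(b[200:330,170:300],(600,600),interpolation=cv2.INTER_CUBIC))
```

```text
(no output)
```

View pics/w6.png

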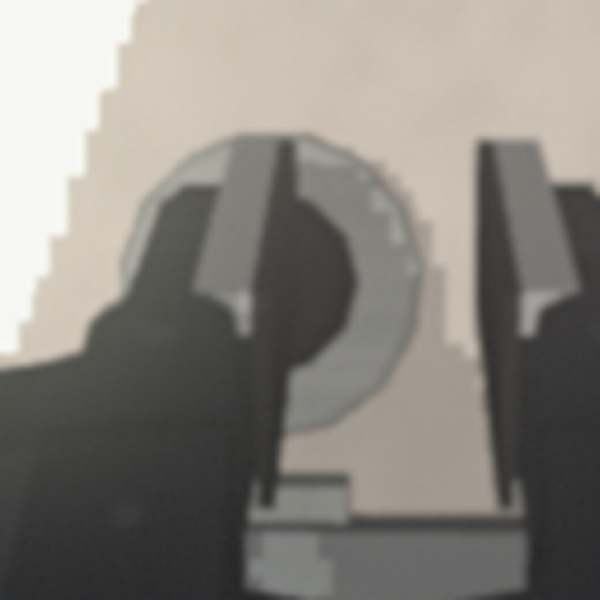

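>>> arm_command:
  moves:
    - [[0, 0, 40, 0, 0, 0], [0, 0, 90, 0, 0, 0], [0, 0, 140, 0, 0, 0], [0, -5, 160, 0, -0.12, 0], [0, -10, 160, 0, -0.25, 0], [0, -15, 160, 0, -0.38, 0], [-20, -15, 160, 0, -0.5, 0], [-65, -15, 160, 0, -0.5, 0], [-110, -15, 160, 0, -0.5, 0], [-115, -15, 160, 0, -0.5, 0]]
  fingers: -1

```text
time_s: 14.38
eef_pos: [472.5, -189.7, 237.6]
tcp_rot: [0.0, 0.0, 1.0, -0.0]
force: [0.2, 0.5, -0.2]
width: 0.0
```

>>> arm_command:
  moves:
    - [[0, 0, -15, 0, 0, 0], [0, 0, -50, 0, 0, 0], [0, 0, -85, 0, 0, 0], [0, 0, -105, 0, 0, 0], [0, 0, -108, 0, 0, 0], [0, 0, -108, 0, 0, 0]]

```text
time_s: 15.12
eef_pos: [475.4, -190.2, 128.5]
tcp_rot: [-0.0, -0.0, 1.0, 0.0]
force: [0.1, -0.1, 0.1]
width: 0.2
```

>>> arm_command:
  moves:
    - [[10, 0, 0, 0, 0, 0], [20, 0, 0, 0, 0, 0], [28, 0, 0, 0, 0, 0], [36, 0, 0, 0, 0, 0], [44, 0, 0, 0, 0, 0], [52, 0, 0, 0, 0, 0], [60, 0, 0, 0, 0, 0], [65, 0, 0, 0, 0, 0]]

```text
time_s: 16.12
eef_pos: [540.3, -190.2, 128.7]
tcp_rot: [-0.0, -0.0, 1.0, -0.0]
force: [-1.7, -0.1, -0.3]
width: 0.5
```

>>> arm_command:
  moves:
    - [[6, 0, 1, 0, 0, 0], [13, 0, 1, 0, 0, 0], [20, 0, 0, 0, 0, 0], [26, 0, -1, 0, 0, 0], [34, 0, -3, 0, 0, 0], [41, 0, -6, 0, 0, 0], [47, 0, -11, 0, 0, 0], [53, 0, -17, 0, 0, 0], [57, 0, -21, 0, 0, 0], [61, 0, -26, 0, 0, 0]]

```text
time_s: 17.38
eef_pos: [601.1, -190.2, 102.5]
tcp_rot: [0.0, -0.0, 1.0, 0.0]
force: [-0.9, 0.2, 0.9]
width: -0.2
```

>>> arm_command:
  moves:
    - [[4, 0, -8, 0, 0, 0], [8, 0, -15, 0, 0, 0], [9, 0, -19, 0, 0, 0], [9, 0, -22, 0, 0, 0], [9, 0, -25, 0, 0, 0], [9, 0, -25, 0, 0, 0]]

```text
time_s: 18.12
eef_pos: [609.9, -190.2, 77.8]
tcp_rot: [0.0, -0.0, 1.0, 0.0]
force: [0.3, -0.1, 1.9]
width: -0.0
```

Flap is being pushed down; continue to the stop.

>>> arm_command:
  moves:
    - [[0, 0, -2, 0, 0, 0], [0, 0, -4, 0, 0, 0], [0, 0, -5, 0, 0, 0], [0, 0, -6, 0, 0, 0], [0, 0, -6, 0, 0, 0]]

```text
time_s: 18.75
eef_pos: [609.6, -190.2, 72.4]
tcp_rot: [0.0, -0.0, 1.0, -0.0]
force: [-3.7, 0.7, 7.2]
width: -0.0
```

Same stop height (72.4) and 7 N. Release slowly, then back off and look.

>>> arm_command:
  moves:
    - [[0, 0, 4, 0, 0, 0], [0, 0, 9, 0, 0, 0], [0, 0, 30, 0, 0, 0], [0, 0, 80, 0, 0, 0], [0, 0, 130, 0, 0, 0], [0, 40, 150, 0, 0, 0], [-30, 90, 150, 0, 0, 0], [-60, 140, 150, 0, 0, 0], [-80, 190, 150, 0, 0, 0], [-80, 190, 150, 0, 0, 0]]

```text
time_s: 20.0
eef_pos: [528.4, 2.6, 222.7]
tcp_rot: [0.0, -0.002, 1.0, 0.0]
force: [0.2, -0.5, -0.6]
width: 0.0
```

>>> arm_command:
  moves:
    - [[-20, 50, 0, 0, 0, 0], [-40, 100, 0, 0, 0, 0], [-60, 150, 0, 0, 0, 0], [-80, 200, 0, 0, 0, 0], [-80, 200, 0, 0, 0, 0], [-80, 200, 0, 0, 0, 0]]

```text
time_s: 20.75
eef_pos: [450.3, 199.4, 221.7]
tcp_rot: [0.0, -0.0, 1.0, -0.0]
force: [-0.2, -0.1, 0.1]
width: -0.3
```

Run:
```python
from h import *
np.set_printoptions(precision=1,suppress=True)
ims=[]
for c in("scene","top"):
    f=r.grab_frame(c); im=cv2.resize(f["image"],None,fx=2,fy=2,interpolation=cv2.INTER_CUBIC)
    for q in("flap_pad","flap_edge","nozzle_center","jar_center","can_center","spanner_grip"):
        print(c,q,[(np.array(d["centre"]),round(d["confidence"],2)) for d in r.spot_point(c,q)[:1]])
    o=np.array([565,-190,0]); q=(proj(f,o+[[-15,-55,80],[60,-55,80],[60,55,80],[-15,55,80]])*2).astype(int)
    cv2.polylines(im,[q],True,(0,0,255),1)
    x,y=q.mean(0).astype(int); x=min(max(x,200),1024-200); y=min(max(y,145),768-145)
    ims.append(im[y-145:y+145,x-200:x+200])
cv2.imwrite("pics/end.png",np.vstack(ims)); print(r.get_state()["force"],r.get_state()["time_s"])
```

```text
scene flap_pad [(array([ 610.2, -188.7,   82.5]), 0.62)]
scene flap_edge [(array([ 522.9, -390.3,    1.9]), 0.69)]
scene nozzle_center [(array([561.5, -99.1, 101.9]), 0.64)]
scene jar_center [(array([ 581.8, -290.8,  100.2]), 0.53)]
scene can_center [(array([615.5,   6.4,  61.8]), 0.55)]
scene spanner_grip []
top flap_pad [(array([ 609.7, -188.9,   80.9]), 0.84)]
top flap_edge [(array([ 626.2, -193.2,   78.5]), 0.64)]
top nozzle_center [(array([564.9, -98.3,  99.6]), 0.4)]
top jar_center [(array([ 577.2, -285.8,  102.1]), 0.67)]
top can_center [(array([613.6,   4.8,  69.4]), 0.71)]
top spanner_grip []
[ 0.7  0.5 -0.3] 21.45
```

View pics/end.png

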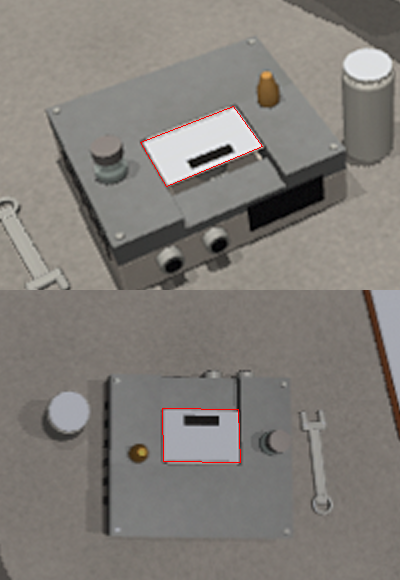

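The pictures show the flap shut and flush, inside the red outline in both views, and the other things in their places.

```bash
python3 -c "
from rig import r
print(r.sign_off())"
```

```text
the job is handed in; nothing more can be done
None
```

The laser control unit is reset, and I handed the job in at about 21.5 s of the 56 s allowed.

- **Opening the flap:** I pressed the pad to its stop (6.5 N) and lifted the fingers away. The flap sprang fully open, confirmed in the picture.
- **Pressing the button:** My first, upright press probably landed on the collar around the button, stopping early at about 14 N. I tilted the tool 0.5 rad and pressed again with one finger. The finger travelled at least 6 mm from first contact to a hard stop, pushing with up to 23 N. The button's travel has no direct reading, so "fully down" is inferred from that travel and force.
- **Closing the flap:** I swung it over from behind with under 2 N in the readings, then pressed it to the same stop height as before (7 N). It stayed shut after release.

**Last checks:** Both cameras show the flap flush, and the arm was clear with no force on the tool. The nozzle, jar and can were found where they were at the start, within the detector's error. In the final pictures the detector missed the spanner, and the scene camera put the flap's edge near the spanner instead. By eye, the spanner is where it was.

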